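# Stand the fallen tea caddies back up in the drying row

### The arm

A 7-joint arm with a two-finger parallel gripper is mounted at the origin on the work surface. World frame = base frame: x ahead of the robot, y to its left, z up, the work surface at z = 0. Lengths are in m, angles in rad, forces in N, time in s.
With the tool pointing down it reaches from about 0.4 to 0.85 m from the base axis. Payload 10.4 kg.
Tool frame: the origin (TCP) lies between the finger pads; the fingertips stand ahead of it and the grasp point (between the pads) lies 5 mm behind it (manip.tip_extent is the z of the fingertips in the tool frame, in m); z points along the fingers, y is the line along which they close (so a half turn about z gives the same grasp; the last joint's range is limited). The gripper opens to 85 mm and grips with 20 to 120 N. Pads are 22 mm wide; open, the fingers measure 114 mm over their backs; the gripper's body (76 mm by 85 mm) begins 54 mm behind the grasp point. The pads swing forward as they close: fully open they stand 13 mm farther back than shut.
Start: joints at [-1.227, 0.332, -0.065, 1.46, 0.022, 1.35, -0.088], TCP at [0.224, 0.583, 0.245] pointing down, gripper open.
Joint ranges: [-2.6, 2.6], [-0.5, 2.12], [-1.47, 1.34], [0.16, 2.42], [-1.27, 4.41], [0.06, 2.06], [-2.6, 2.6]. Speed limits (rad/s): [2.22, 2.22, 2.79, 2.79, 3.14, 3.14, 3.14].

### API

Orientations are given as a unit quaternion [x, y, z, w].
In Python, from workcell import status, viewer, manip gives the robot as it stands.
- The arm moves only by the tool play_rows, never from a script. Its argument "plan" is one flat list of numbers, 7 for each row, row after row: the turn, a rotation vector about the tool's x, y, z in degrees, then the shift along the tool's x, y, z in m, then the opening, from 0 (shut) to 1 (fully open). In form: [ax, ay, az, dx, dy, dz, grip, ax, ay, az, dx, dy, dz, grip, ...]. A call has 1 to 20 rows; each row is the pose to reach, as a shift and turn from the pose commanded when the call began, along the tool's axes at that moment; what a row does not reach only later rows make up. A row lasts 1/8 s, in which the tool goes at most 62.5 mm and 10.7 degrees, less where a joint would pass 70% of its speed; a pose out of reach is approached as far as the arm can. A call with a gripper value outside its range is refused whole. The fingers move at their own pace and stop on an object; "squeeze" is the grip in N (left out, the last holds). Time passes only in rows, so rows that repeat a pose let the fingers close. It gives the time, the measured TCP pose, the force, the opening and the grip force at its end, in the units of the state.
- status.get_obs(): the state, without advancing time (a new reading comes with each control period).
- viewer.camera(name): name is "scene" or "top" or "wrist"; returns the picture (400x640x3 uint8, red, green, blue); there is no depth.
- viewer.camera_model(name): a dict with "fx", "fy", "cx", "cy" (pixels), "D" ([k1, k2, p1, p2, k3] as OpenCV has them; the pictures are not rectified), "R" (3x3) and "t" (3): a world point X has camera coordinates R X + t. Camera axes: x right, y down, z forward; pixel columns grow to the right and rows downward; lengths in m; the calibration is good to about 2 mm. A picture is of the moment at which its call begins: read the wrist's pose just before it. camera_model takes no time and is no camera call; for the wrist camera it gives the pose at the moment of the call.
- manip.hand_in(): hands the job in; it is judged then, once.
The state is a dict: "clock": time; "joint_pos": joint angles; "joint_velocities": joint speeds; "tau": joint torques, N m; "position": TCP position; "ee_rot": TCP orientation; "ft_force": force on the tool from outside, world axes, zero at the start; "torque": the same for the moment, N m; "grip_width": opening from 0.0 (shut) to 1.0 (fully open); "grasp_force": force on a finger pad.
Only numpy, scipy, OpenCV 4.12 (cv2) and the standard library are available. Lean on these libraries where they do the work, as an engineer would, in place of code of your own. Each camera call takes 0.05 s, during which the arm holds its last target. There are 200 camera calls.

### The job

Two of the five lacquered tea caddies on the drying board have fallen over. Stand each of them upright again, knob up, in one of the two empty square recesses of the row. The cork floors of the recesses are set to different depths, and the lacquer is fresh: feel for the floor and set each one down gently, without dropping it or pressing it in, and leave the standing caddies, the small black bowl and the cork block where they are.

Things in the scene. Friction and masses are not known exactly. Their poses are not given: they have to be found in the camera images.
- board: fixed drying board: plank 210 (x) by 490 (y) by 48 mm, a strip 10 wide, 10 high on each long edge, 190 apart. Origin: centre of its underside; plank top z = 48 mm; y along the row. Five places on the midline, 100 apart: 1, 3, 5 flat with cork-coloured marks; 2 and 4 square recesses 78 wide, sides along x, y. A firm cork pad is each recess's floor, 4 to 30 mm below the plank top, not told.
- fallen_a: octagonal tea caddy, dark wood, black lid equally wide, light turned knob. 56 mm across flats, 60 across corners; 110 mm foot to lid top, plus knob (22 mm wide, 20 high). 0.2 to 0.45 kg, rigid. Origin on its axis 55 mm above the foot; z runs foot to knob, x, y square to flats. Lies flat across the row (within 10 deg) over a recess, knob to the board's -x.
- fallen_b: octagonal tea caddy, dark wood, black lid equally wide, light turned knob. 56 mm across flats, 60 across corners; 110 mm foot to lid top, plus knob (22 mm wide, 20 high). 0.2 to 0.45 kg, rigid. Origin on its axis 55 mm above the foot; z runs foot to knob, x, y square to flats. Lies likewise, knob towards the board's +x.
- stand_1: bystander: the same kind of caddy (same sizes, origin and axes), standing upright on one of the places of the board, not to be disturbed.
- stand_2: bystander: the same kind of caddy (same sizes, origin and axes), standing upright on one of the places of the board, not to be disturbed.
- stand_3: bystander: the same kind of caddy (same sizes, origin and axes), standing upright on one of the places of the board, not to be disturbed.
- place1 (a point): centre of place 1, at the height of the plank's top, -200 mm along the board's y from its middle. A flat mark, taken by a standing caddy.
- place2 (a point): centre of place 2, at the height of the plank's top, -100 mm along the board's y from its middle. A recess, vacant, one of the fallen ones lying across it; its floor is 4 to 30 mm lower.
- place3 (a point): centre of place 3, at the height of the plank's top, +0 mm along the board's y from its middle. A flat mark, taken by a standing caddy.
- place4 (a point): centre of place 4, at the height of the plank's top, +100 mm along the board's y from its middle. A recess, vacant, one of the fallen ones lying across it; its floor is 4 to 30 mm lower.
- place5 (a point): centre of place 5, at the height of the plank's top, +200 mm along the board's y from its middle. A flat mark, taken by a standing caddy.
- cup: bystander: small black bowl, 56 mm wide, 35 mm high, on the table beside the board; origin at the centre of its underside.
- cork_block: bystander: cork sanding block 90 x 50 x 30 mm on the table beside the board; origin at the centre of its underside.

How it is judged:
By the outcome, as a careful person would: the job done as asked, in the order asked, and still so for the second after the job is handed in, with the robot touching nothing.
It also fails if it takes over 64 s, if anything falls off the work surface, if the arm or the gripper's body presses on something with over 40 N, if the wrist force passes 120 N, or if a joint passes its speed limit or range.

## Working session

There is one attempt and no reset: what is moved stays moved. The work goes in short steps, Python scripts to look and compute and a tool call to move; the robot and the scene stay as the last step left them, time stands still between calls to the robot, and variables do not carry over. Pictures are saved under pics/ and viewed, at most 12 in all, crops included, and the job is handed in when it is done.

Besides the shell and the picture viewer there is one more tool, called by a JSON object that holds its "fn" and its "kwargs". play_rows: Moves the arm, as the interface text tells. Its arguments: {"type":"object","properties":{"plan":{"type":"array","items":{"type":"number"}},"squeeze":{"type":"number"}},"required":["plan"]}

```bash
mkdir -p pics; python3 - <<'E'
from workcell import status, viewer, manip
import cv2, numpy as np
o=status.get_obs();print(o, manip.tip_extent)
for n in ("scene","top"):
    im=viewer.camera(n);cv2.imwrite(f"pics/{n}0.png",im[:,:,::-1])
    m=viewer.camera_model(n);print(n,m)
E
```

```text
{'clock': 0.0, 'joint_pos': array([-1.2265706 ,  0.3328633 , -0.06467743,  1.46093809,  0.02159252,
        1.34986757, -0.08849283]), 'joint_velocities': array([ 6.01208793e-04, -4.50816432e-04,  6.36989974e-04,  8.49500759e-04,
        3.08942220e-04,  5.32285329e-04, -9.02882496e-05]), 'tau': array([-2.95172595e-04, -6.25454450e+01,  4.88828856e-02, -3.91618967e+01,
        1.61162083e-02,  9.80790763e-03, -1.75216138e-05]), 'position': array([0.22404918, 0.58309307, 0.24452274]), 'ee_rot': array([ 1.82383690e-01,  9.83227193e-01, -6.84112260e-04, -9.48406201e-05]), 'ft_force': array([-0.03894063,  0.43439453,  0.09108144]), 'torque': array([0.04609268, 0.01844241, 0.03604762]), 'grasp_force': 0.0, 'grip_width': 1.0027199631816235} 0.014
scene {'fx': 409.79163691354, 'fy': 409.79163691354, 'cx': 312.7389427697437, 'cy': 198.4495783780245, 'D': array([-0.03380212,  0.        ,  0.        ,  0.        ,  0.        ]), 'R': array([[ 0.73350994,  0.67939672,  0.01957728],
       [ 0.50909836, -0.53010791, -0.67808883],
       [-0.45031326,  0.50735166, -0.73471918]]), 't': array([-0.44385097, -0.2314341 ,  1.3703578 ])}
top {'fx': 516.385851700648, 'fy': 516.385851700648, 'cx': 322.7092989693361, 'cy': 193.1194335228409, 'D': array([-0.1180853,  0.       ,  0.       ,  0.       ,  0.       ]), 'R': array([[ 0.00548754, -0.99996747,  0.00591179],
       [-0.99255053, -0.0061662 , -0.12167755],
       [ 0.12171005, -0.00520004, -0.99255208]]), 't': array([-0.01772772,  0.57457005,  1.48452131])}
```

View pics/top0.png

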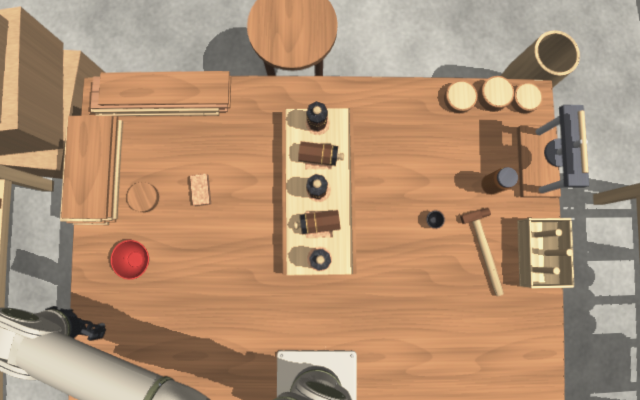

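View pics/scene0.png

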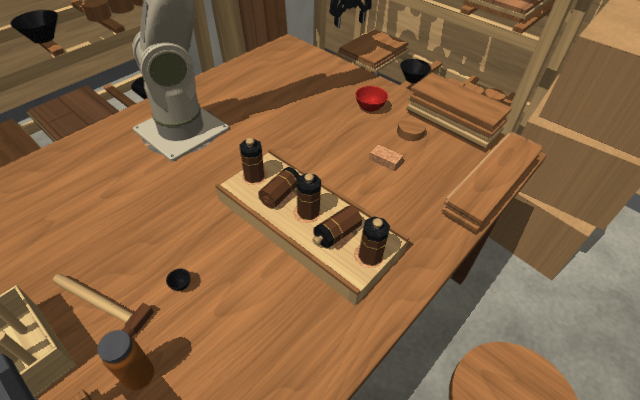

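```bash
cat > h.py <<'E'
import numpy as np, cv2
from workcell import status, viewer, manip
from scipy.spatial.transform import Rotation as Rn
def ray(m,px,z):
    K=np.array([[m['fx'],0,m['cx']],[0,m['fy'],m['cy']],[0,0,1.]])
    u=cv2.undistortPoints(np.array(px,float).reshape(-1,1,2),K,m['D']).reshape(-1,2)
    d=np.c_[u,np.ones(len(u))]@m['R']; c=-m['R'].T@m['t']
    return c+d*((z-c[2])/d[:,2])[:,None]
def rel(o,p,R):
    "shift in tool axes (mm) and rotvec (deg) from state o to world pose"
    R0=Rn.from_quat(o['ee_rot'])
    return np.round(R0.inv().apply(np.array(p)-o['position'])*1e3,1), np.round((R0.inv()*R).as_rotvec(degrees=True),1)
E
python3 - <<'E'
from h import *
m=viewer.camera_model("top");im=cv2.imread("pics/top0.png")
cv2.imwrite("pics/topc.png",cv2.resize(im[95:285,265:365],None,fx=4,fy=3.1*4/3.1*0.78,interpolation=cv2.INTER_CUBIC)) 
print("knobs",ray(m,[(316,103),(317,181),(320,255)],.178))
print("board corners top",ray(m,[(287,109),(348,109),(287,273),(352,273)],.055))
hsv=cv2.cvtColor(im,cv2.COLOR_BGR2HSV)
dark=((hsv[...,2]<95)).astype(np.uint8); dark[:, :280]=0; dark[:,355:]=0; dark[:95]=0; dark[280:]=0
n,l,s,c=cv2.connectedComponentsWithStats(dark)
for i in range(1,n):
    if s[i,4]>60:
        r=cv2.minAreaRect(np.argwhere(l==i)[:,::-1].astype(np.float32));print(s[i],r,ray(m,[r[0]],.09))
E
```

```text
knobs [[ 0.80510919  0.00607498  0.178     ]
 [ 0.58967459  0.00181501  0.178     ]
 [ 0.39314519 -0.00739304  0.178     ]]
board corners top [[ 0.823555    0.0932964   0.055     ]
 [ 0.82478989 -0.08810996  0.055     ]
 [ 0.34154974  0.0865496   0.055     ]
 [ 0.34257688 -0.0992998   0.055     ]]
[307 102  20  29 409] ((316.5, 116.0), (28.0, 19.0), 90.0) [[0.79286101 0.00513986 0.09      ]]
[322 146  16  19  99] ((332.6286315917969, 156.9946746826172), (10.712543487548828, 21.94011688232422), 34.508522033691406) [[ 0.67229277 -0.04190187  0.09      ]]
[307 175  20  24 316] ((316.5, 186.5), (23.0, 19.0), 90.0) [[0.58676816 0.00366006 0.09      ]]
[300 215   7  19  91] ((302.8499755859375, 223.94996643066406), (18.526199340820312, 4.808326244354248), 81.8698959350586) [[0.48011369 0.04136941 0.09      ]]
[310 250  20  20 242] ((319.5, 259.5), (19.0, 19.0), 90.0) [[ 0.38081731 -0.00612922  0.09      ]]
```

View pics/topc.png

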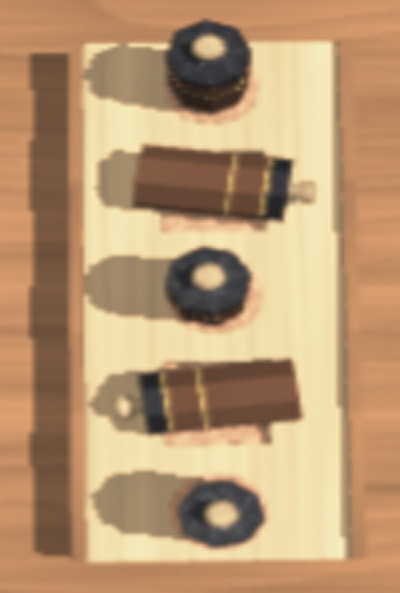

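```bash
python3 - <<'E'
from h import *
m=viewer.camera_model("top")
f=lambda L:[(265+x/4,95+y/3.12) for x,y in L]
k=ray(m,f([(208,46),(208,275),(221,513)]),.175);print(k)
for L in ([(135,176),(288,189),(315,191)],[(297,390),(144,403),(124,405)]):
    p=ray(m,f(L),.08);print(p,np.hypot(*(p[1]-p[0])[:2]),np.hypot(*(p[2]-p[0])[:2]),np.degrees(np.arctan2(*(p[1]-p[0])[[1,0]])))
b=ray(m,f([(84,43),(333,43),(86,560),(348,560)]),.058);print(b)
o=status.get_obs();print(Rn.from_quat(o['ee_rot']).as_matrix().round(3))
E
```

```text
[[ 0.78693572  0.00322543  0.175     ]
 [ 0.58432375  0.00179332  0.175     ]
 [ 0.38154993 -0.00812278  0.175     ]]
[[ 0.69000937  0.05568231  0.08      ]
 [ 0.67848501 -0.05474189  0.08      ]
 [ 0.6767448  -0.07421695  0.08      ]] 0.111023935445464 0.13057475601292795 -95.95806918606364
[[ 0.4925698  -0.06151333  0.08      ]
 [ 0.48008692  0.04693898  0.08      ]
 [ 0.47817524  0.06110033  0.08      ]] 0.10916833824058124 0.12345571509347135 96.56585818724959
[[ 0.8233367   0.09607635  0.058     ]
 [ 0.82458933 -0.08868984  0.058     ]
 [ 0.33741793  0.08774146  0.058     ]
 [ 0.33845169 -0.09911564  0.058     ]]
[[-0.934  0.359 -0.   ]
 [ 0.359  0.934 -0.001]
 [-0.    -0.001 -1.   ]]
```

```bash
cat >> h.py <<'E'
def pose(g,ang,tilt):
    "grasp point g, knob heading ang deg, tool leaning tilt deg over the knob side; returns TCP pos, Rotation"
    a=np.array([np.cos(np.radians(ang)),np.sin(np.radians(ang)),0]); s=1 if ang>0 else -1
    y=np.array([a[1],-a[0],0])*s; t=np.radians(tilt); z=-np.sin(t)*a-np.cos(t)*np.array([0,0,1.])
    R=Rn.from_matrix(np.c_[np.cross(y,z),y,z]); return np.array(g)+.005*z, R
def go(g,ang,tilt):
    o=status.get_obs(); p,R=pose(g,ang,tilt); print(p.round(4),*rel(o,p,R))
E
python3 -c "
from h import *
go([.484,.013,.25],96.6,35)"
```

```text
[0.4843 0.0102 0.2459] [-448.5 -441.5   -0.7] [ 19.  -31.4  60.4]
```

{"fn": "play_rows", "kwargs": {"plan": [19, -31.4, 60.4, -0.4485, -0.4415, -0.0007, 1, 19, -31.4, 60.4, -0.4485, -0.4415, -0.0007, 1, 19, -31.4, 60.4, -0.4485, -0.4415, -0.0007, 1, 19, -31.4, 60.4, -0.4485, -0.4415, -0.0007, 1, 19, -31.4, 60.4, -0.4485, -0.4415, -0.0007, 1, 19, -31.4, 60.4, -0.4485, -0.4415, -0.0007, 1, 19, -31.4, 60.4, -0.4485, -0.4415, -0.0007, 1, 19, -31.4, 60.4, -0.4485, -0.4415, -0.0007, 1, 19, -31.4, 60.4, -0.4485, -0.4415, -0.0007, 1, 19, -31.4, 60.4, -0.4485, -0.4415, -0.0007, 1, 19, -31.4, 60.4, -0.4485, -0.4415, -0.0007, 1, 19, -31.4, 60.4, -0.4485, -0.4415, -0.0007, 1, 19, -31.4, 60.4, -0.4485, -0.4415, -0.0007, 1, 19, -31.4, 60.4, -0.4485, -0.4415, -0.0007, 1], "squeeze": 30}}

```text
clock: 1.85
position: [0.4844, 0.0117, 0.2459]
ee_rot: [0.634, 0.713, -0.2, 0.224]
ft_force: [0.1, -0.1, 0.0]
grip_width: 0.999
grasp_force: 0.0
```

```bash
python3 - <<'E'
from h import *
o=status.get_obs();print(o['clock'],o['joint_pos'].round(3),o['ft_force'].round(2));go([.484,.013,.25],96.6,35)
m=viewer.camera_model("wrist");im=viewer.camera("wrist");cv2.imwrite("pics/w1.png",im[:,:,::-1])
import pickle;pickle.dump(m,open("pics/w1.pkl","wb"));print(m)
E
```

```text
1.85 [-0.882  0.102  0.411  1.876  0.533  1.428 -0.498] [ 0.11 -0.13  0.  ]
[0.4843 0.0102 0.2459] [-1.3 -0.2  0.9] [ 0.1 -0.   0.1]
{'fx': 285.7768633475933, 'fy': 285.7768633475933, 'cx': 318.00638121277143, 'cy': 198.05460656601022, 'D': array([0.00143851, 0.        , 0.        , 0.        , 0.        ]), 'R': array([[ 9.93103908e-01,  1.17237487e-01,  1.06100003e-05],
       [ 6.90620438e-02, -5.85088955e-01,  8.08023111e-01],
       [ 9.47368067e-02, -8.02450177e-01, -5.89150788e-01]]), 't': array([-0.48302641, -0.18767128,  0.25762862])}
```

View pics/w1.png

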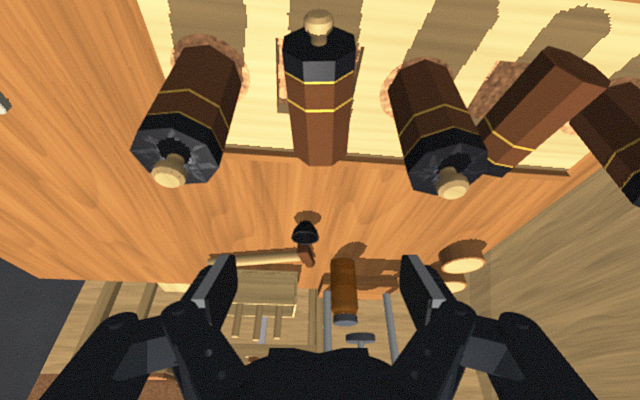

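```bash
python3 - <<'E'
from h import *
import pickle
m=pickle.load(open("pics/w1.pkl","rb"))
print(ray(m,[(301,81),(337,82),(303,162),(333,163)],.104))  # top flat: lid/wood edge, foot corners
print(ray(m,[(284,42),(356,42),(319,12)],.076))
p=ray(m,[(168,175),(318,15)],.178);print(p)
p=ray(m,[(455,186)],.178);print(p)
go([.484,.013,.078],96.6,35);go([.484,.013,.12],96.6,35)
E
```

```text
[[ 0.46984733  0.03004033  0.104     ]
 [ 0.49709954  0.03242509  0.104     ]
 [ 0.47802532 -0.05848196  0.104     ]
 [ 0.50834291 -0.05638049  0.104     ]]
[[0.45476479 0.04383025 0.076     ]
 [0.50997701 0.05034726 0.076     ]
 [0.47911254 0.06760555 0.076     ]]
[[ 0.38545416 -0.00301557  0.178     ]
 [ 0.47397474  0.10505029  0.178     ]]
[[0.58251237 0.00832882 0.178     ]]
[0.4843 0.0102 0.0739] [ 97.4  -0.3 141.7] [ 0.  -0.   0.1]
[0.4843 0.0102 0.1159] [ 73.4  -0.3 107.3] [ 0.  -0.   0.1]
```

{"fn": "play_rows", "kwargs": {"plan": [0, 0, 0, 0.033, 0.001, 0.046, 1, 0, 0, 0, 0.066, 0.001, 0.093, 1, 0, 0, 0, 0.085, 0.001, 0.12, 1, 0, 0, 0, 0.095, 0.001, 0.133, 1, 0, 0, 0, 0.1, 0.001, 0.14, 1, 0, 0, 0, 0.1, 0.001, 0.14, 1]}}

```text
clock: 2.65
position: [0.4857, 0.0126, 0.0744]
ee_rot: [0.635, 0.712, -0.199, 0.224]
ft_force: [-1.2, -0.7, -0.2]
grip_width: 1.0
grasp_force: 0.0
```

{"fn": "play_rows", "kwargs": {"plan": [0, 0, 0, 0, 0, 0, 0.7, 0, 0, 0, 0, 0, 0, 0.65, 0, 0, 0, 0, 0, 0, 0.6, 0, 0, 0, 0, 0, 0, 0.55, 0, 0, 0, 0, 0, 0, 0.5, 0, 0, 0, 0, 0, 0, 0.45, 0, 0, 0, 0, 0, 0, 0.45, 0, 0, 0, 0, 0, 0, 0.45], "squeeze": 30}}

```text
clock: 3.65
position: [0.4858, 0.0127, 0.0748]
ee_rot: [0.635, 0.712, -0.199, 0.225]
ft_force: [-2.9, 1.3, 6.0]
grip_width: 0.648
grasp_force: 30.7
```

{"fn": "play_rows", "kwargs": {"plan": [0, 0, 0, 0, 0, 0, 0.4, 0, 0, 0, -0.006, 0, -0.008, 0.4, 0, 0, 0, -0.02, 0, -0.0286, 0.4, 0, 0, 0, -0.04, 0, -0.057, 0.4, 0, 0, 0, -0.06, 0, -0.086, 0.4, 0, 0, 0, -0.075, 0, -0.107, 0.4, 0, 0, 0, -0.08, 0, -0.114, 0.4, 0, 0, 0, -0.08, 0, -0.114, 0.4], "squeeze": 40}}

```text
clock: 4.65
position: [0.4852, 0.0121, 0.2131]
ee_rot: [0.635, 0.712, -0.199, 0.224]
ft_force: [-0.9, -0.1, -2.6]
grip_width: 0.646
grasp_force: 43.4
```

```bash
python3 - <<'E'
from h import *
o=status.get_obs();print(o['clock'],o['position'],o['ft_force'].round(2),o['grasp_force'])
import sys
# place near: grasp 75 above foot
go([.484,-.003,.20],91.2,-55);go([.484,-.003,.14],91.2,-55)
im=viewer.camera("scene");cv2.imwrite("pics/s1.png",im[100:320,160:480,::-1])
im=viewer.camera("top");cv2.imwrite("pics/t1.png",cv2.resize(im[95:285,265:365,::-1],None,fx=4,fy=3.12,interpolation=cv2.INTER_CUBIC))
E
```

```text
4.65 [0.48518953 0.01208539 0.21309488] [-0.85 -0.12 -2.6 ] 43.437288664645166
[0.4839 0.0011 0.1971] [ 0.3 -2.5 19.3] [-1.  89.8  5.9]
[0.4839 0.0011 0.1371] [34.6 -2.6 68.5] [-1.  89.8  5.9]
```

{"fn": "play_rows", "kwargs": {"plan": [0, 7, 0, 0, 0, 0, 0.4, 0, 16, 0, 0, 0, 0, 0.4, 0, 26, 0, -0.002, 0, 0.001, 0.4, -1, 36, 2, -0.004, -0.001, 0.002, 0.4, -1, 46, 3, -0.005, -0.001, 0.003, 0.4, -1, 56, 4, -0.006, -0.002, 0.004, 0.4, -1, 66, 5, -0.007, -0.002, 0.005, 0.4, -1, 75, 5, -0.008, -0.0025, 0.006, 0.4, -1, 83, 5.5, -0.008, -0.0025, 0.007, 0.4, -1, 88, 5.8, -0.008, -0.0025, 0.007, 0.4, -1, 89.8, 5.9, -0.008, -0.0025, 0.007, 0.4, -1, 89.8, 5.9, -0.008, -0.0025, 0.007, 0.4, -1, 89.8, 5.9, -0.008, -0.0025, 0.007, 0.4]}}

```text
clock: 6.38
position: [0.4841, 0.0017, 0.2124]
ee_rot: [0.621, 0.635, 0.322, -0.329]
ft_force: [0.5, -0.5, -2.9]
grip_width: 0.648
grasp_force: 43.4
```

```bash
python3 - <<'E'
from h import *
o=status.get_obs();print(o['clock'],o['position'],o['joint_pos'].round(2),o['ft_force'].round(2),o['grasp_force'])
go([.484,-.003,.20],91.2,-55);go([.484,-.003,.14],91.2,-55)
im=viewer.camera("scene")[100:320,160:480];im2=viewer.camera("top")[95:285,245:365]
a=cv2.resize(im,None,fx=1.6,fy=1.6);b=cv2.resize(im2,None,fx=2.2,fy=352/190)
cv2.imwrite("pics/s2.png",np.hstack([a,b])[:,:,::-1])
E
```

```text
6.375 [0.48413133 0.00174591 0.21235616] [-0.17  0.42  0.72  1.86 -1.01  1.69  0.88] [ 0.48 -0.54 -2.9 ] 43.43825048956205
[0.4839 0.0011 0.1971] [-12.8  -0.2   8.2] [-0.   0.2  0. ]
[0.4839 0.0011 0.1371] [-61.9  -0.3  42.8] [-0.   0.2  0. ]
```

View pics/s2.png

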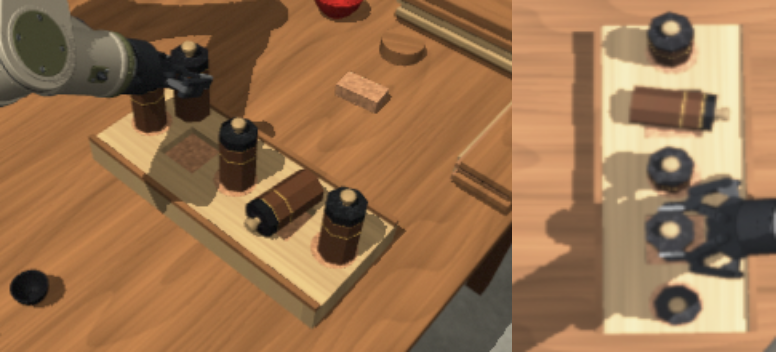

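```bash
python3 - <<'E'
from h import *
m=viewer.camera_model("top")
print(ray(m,[(305.75,236),(332.5,236),(305.9,225)],.048))
im=viewer.camera("scene");cv2.imwrite("pics/s3.png",cv2.resize(im[170:220,250:310,::-1],None,fx=12,fy=12,interpolation=cv2.INTER_CUBIC))
E
```

```text
[[ 0.44790909  0.03403631  0.048     ]
 [ 0.44836185 -0.04329147  0.048     ]
 [ 0.47973741  0.03388572  0.048     ]]
```

View pics/s3.png

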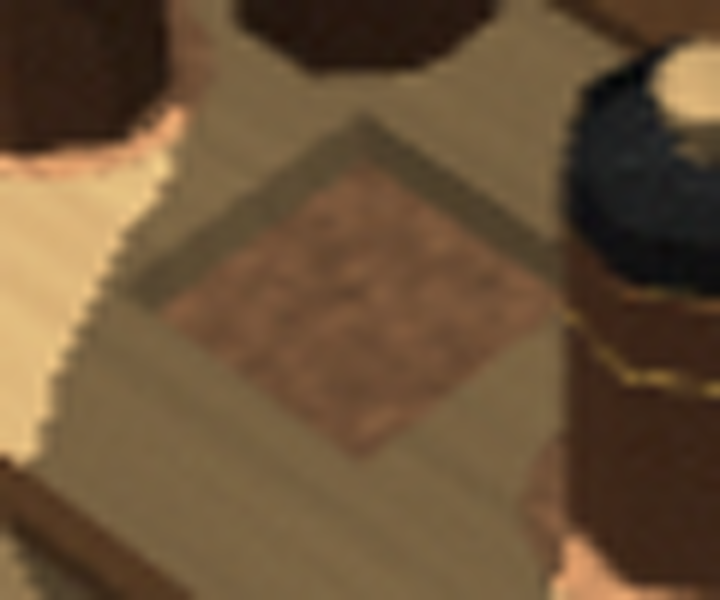

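```bash
python3 - <<'E'
from h import *
m=viewer.camera_model("scene")
f=lambda x,y:(250+(x+.5)/12-.5,170+(y+.5)/12-.5)
r=ray(m,[f(365,112),f(128,293),f(358,462)],.048);print(r,(r[1]+r[2]*0+r[0])/2)
print("centre from opposite corners", (r[0]+r[2])/2)
px=f(365,160)
for d in np.arange(0,31,4):
    q=ray(m,[px],.048-d/1000)[0];print(d,(q-r[0])[:2].round(4))
E
```

```text
[[ 0.44630502  0.03443621  0.048     ]
 [ 0.44962177 -0.04320011  0.048     ]
 [ 0.52368228 -0.04264625  0.048     ]] [ 0.44796339 -0.00438195  0.048     ]
centre from opposite corners [ 0.48499365 -0.00410502  0.048     ]
0 [ 0.0114 -0.011 ]
4 [ 0.0084 -0.0084]
8 [ 0.0054 -0.0057]
12 [ 0.0025 -0.003 ]
16 [-0.0005 -0.0004]
20 [-0.0035  0.0023]
24 [-0.0065  0.0049]
28 [-0.0094  0.0076]
```

```bash
python3 - <<'E'
from h import *
go([.485,-.007,.15],91.2,-55);go([.485,-.007,.117],91.2,-55)
E
```

```text
[ 0.4849 -0.0029  0.1471] [-56.3   0.6  33.8] [0.  0.1 0.1]
[ 0.4849 -0.0029  0.1141] [-83.3   0.6  52.8] [0.  0.1 0.1]
```

{"fn": "play_rows", "kwargs": {"plan": [0, 0, 0, -0.018, 0.0006, 0.011, 0.4, 0, 0, 0, -0.036, 0.0006, 0.022, 0.4, 0, 0, 0, -0.0563, 0.0006, 0.0338, 0.4, 0, 0, 0, -0.065, 0.0006, 0.04, 0.4, 0, 0, 0, -0.073, 0.0006, 0.0455, 0.4, 0, 0, 0, -0.079, 0.0006, 0.05, 0.4, 0, 0, 0, -0.0833, 0.0006, 0.0528, 0.4, 0, 0, 0, -0.0833, 0.0006, 0.0528, 0.4, 0, 0, 0, -0.0833, 0.0006, 0.0528, 0.4]}}

```text
clock: 7.65
position: [0.4849, -0.0035, 0.1138]
ee_rot: [0.621, 0.634, 0.323, -0.329]
ft_force: [-0.1, -0.4, -2.4]
grip_width: 0.649
grasp_force: 43.4
```

{"fn": "play_rows", "kwargs": {"plan": [0, 0, 0, -0.0008, 0, 0.0006, 0.4, 0, 0, 0, -0.0016, 0, 0.0011, 0.4, 0, 0, 0, -0.0025, 0, 0.0017, 0.4, 0, 0, 0, -0.0025, 0, 0.0017, 0.4, 0, 0, 0, -0.0025, 0, 0.0017, 0.4]}}

```text
clock: 8.28
position: [0.4847, -0.0034, 0.1105]
ee_rot: [0.621, 0.634, 0.323, -0.329]
ft_force: [-0.7, 0.1, -2.9]
grip_width: 0.646
grasp_force: 43.4
```

{"fn": "play_rows", "kwargs": {"plan": [0, 0, 0, -0.0008, 0, 0.0006, 0.4, 0, 0, 0, -0.0016, 0, 0.0011, 0.4, 0, 0, 0, -0.0016, 0, 0.0011, 0.4, 0, 0, 0, -0.0016, 0, 0.0011, 0.4]}}

```text
clock: 8.78
position: [0.4847, -0.0034, 0.1086]
ee_rot: [0.621, 0.634, 0.323, -0.329]
ft_force: [-0.5, 0.8, -1.9]
grip_width: 0.648
grasp_force: 43.4
```

{"fn": "play_rows", "kwargs": {"plan": [0, 0, 0, -0.0004, 0, 0.0003, 0.4, 0, 0, 0, -0.0008, 0, 0.0006, 0.4, 0, 0, 0, -0.0008, 0, 0.0006, 0.4, 0, 0, 0, -0.0008, 0, 0.0006, 0.4]}}

```text
clock: 9.28
position: [0.4848, -0.0034, 0.1085]
ee_rot: [0.621, 0.634, 0.323, -0.33]
ft_force: [-1.4, -2.0, 6.9]
grip_width: 0.645
grasp_force: 43.8
```

{"fn": "play_rows", "kwargs": {"plan": [0, 0, 0, 0.0004, 0, -0.0003, 0.4, 0, 0, 0, 0.0004, 0, -0.0003, 0.4, 0, 0, 0, 0.0004, 0, -0.0003, 0.4]}}

```text
clock: 9.65
position: [0.4848, -0.0034, 0.1085]
ee_rot: [0.621, 0.634, 0.323, -0.33]
ft_force: [-0.3, -2.0, 4.8]
grip_width: 0.652
grasp_force: 43.7
```

{"fn": "play_rows", "kwargs": {"plan": [0, 0, 0, 0.0004, 0, -0.0003, 0.4, 0, 0, 0, 0.0004, 0, -0.0003, 0.4, 0, 0, 0, 0.0004, 0, -0.0003, 0.4]}}

```text
clock: 10.02
position: [0.4847, -0.0034, 0.1086]
ee_rot: [0.621, 0.634, 0.323, -0.329]
ft_force: [-1.1, -0.7, 1.5]
grip_width: 0.647
grasp_force: 43.6
```

Light contact. Open slowly with a lowered squeeze.

{"fn": "play_rows", "kwargs": {"plan": [0, 0, 0, 0, 0, 0, 0.6, 0, 0, 0, 0, 0, 0, 0.64, 0, 0, 0, 0, 0, 0, 0.68, 0, 0, 0, 0, 0, 0, 0.72, 0, 0, 0, 0, 0, 0, 0.8, 0, 0, 0, 0, 0, 0, 0.9, 0, 0, 0, 0, 0, 0, 0.95, 0, 0, 0, 0, 0, 0, 0.95], "squeeze": 20}}

```text
clock: 11.02
position: [0.4847, -0.0034, 0.1086]
ee_rot: [0.621, 0.634, 0.323, -0.329]
ft_force: [-0.7, 1.4, 0.3]
grip_width: 0.951
grasp_force: 0.0
```

```bash
python3 - <<'E'
from h import *
o=status.get_obs();print(o['clock'],o['position'],o['joint_pos'].round(2),o['ft_force'].round(2))
im=viewer.camera("scene")[100:320,160:480];im2=viewer.camera("top")[95:285,245:365]
a=cv2.resize(im,None,fx=1.6,fy=1.6);b=cv2.resize(im2,None,fx=2.2,fy=352/190)
cv2.imwrite("pics/s4.png",np.hstack([a,b])[:,:,::-1])
E
```

```text
11.025 [ 0.48469147 -0.00342257  0.10858466] [-0.11  0.61  0.66  1.89 -1.08  1.62  1.06] [-0.68  1.35  0.26]
```

View pics/s4.png

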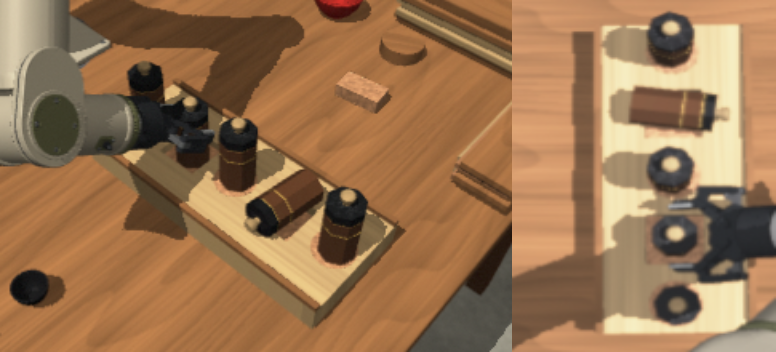

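{"fn": "play_rows", "kwargs": {"plan": [0, 0, 0, 0, 0, -0.02, 0.95, 0, 0, 0, 0, 0, -0.05, 0.95, 0, 0, 0, 0, 0, -0.09, 1, 0, 0, 0, 0.03, 0, -0.13, 1, 0, 0, 0, 0.09, 0, -0.14, 1, 0, 0, 0, 0.13, 0, -0.14, 1, 0, 0, 0, 0.13, 0, -0.14, 1]}}

```text
clock: 12.0
position: [0.4858, -0.0435, 0.2986]
ee_rot: [0.62, 0.635, 0.324, -0.328]
ft_force: [0.3, -0.5, -0.1]
grip_width: 1.003
grasp_force: 0.0
```

```bash
python3 - <<'E'
from h import *
o=status.get_obs();print(o['clock'],o['position'])
go([.683,-.02,.25],-96,35)
im=viewer.camera("scene");cv2.imwrite("pics/s5.png",im[:,:,::-1])
E
```

```text
12.0 [ 0.48580242 -0.04349378  0.29860228]
[ 0.6833 -0.0171  0.2459] [-31.2 197.8  48.9] [ -4.9 -19.9   5.4]
```

{"fn": "play_rows", "kwargs": {"plan": [-1, -5, 1, 0, 0.04, 0, 1, -2, -10, 2, 0, 0.09, 0.01, 1, -4, -15, 4, -0.015, 0.14, 0.025, 1, -4.9, -19.9, 5.4, -0.025, 0.18, 0.04, 1, -4.9, -19.9, 5.4, -0.0312, 0.1978, 0.0489, 1, -4.9, -19.9, 5.4, -0.0312, 0.1978, 0.0489, 1, -4.9, -19.9, 5.4, -0.0312, 0.1978, 0.0489, 1]}}

```text
clock: 12.92
position: [0.6821, -0.0191, 0.2413]
ee_rot: [0.711, 0.636, 0.221, -0.203]
ft_force: [0.5, -0.0, -0.3]
grip_width: 1.0
grasp_force: 0.0
```

```bash
python3 - <<'E'
from h import *
o=status.get_obs();print(o['clock'],o['position'],o['joint_pos'].round(2))
go([.683,-.02,.25],-96,35);go([.683,-.02,.078],-96,35)
import pickle;m=viewer.camera_model("wrist");pickle.dump(m,open("pics/w2.pkl","wb"))
im=viewer.camera("wrist");cv2.imwrite("pics/w2.png",im[:,:,::-1])
E
```

```text
12.925 [ 0.68211564 -0.01909663  0.24129895] [-0.26  0.62  0.76  1.36 -0.98  1.59  0.47]
[ 0.6833 -0.0171  0.2459] [ 4.3  0.9 -2.6] [-0.2  0.1 -0.4]
[ 0.6833 -0.0171  0.0739] [-94.1   2.2 138.4] [-0.2  0.1 -0.4]
```

View pics/w2.png

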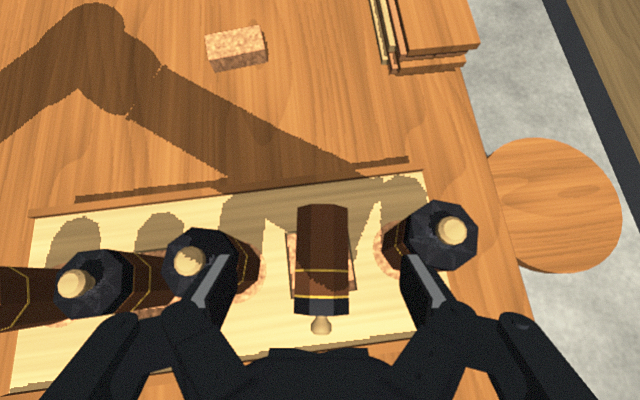

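```bash
python3 - <<'E'
from h import *
import pickle
m=pickle.load(open("pics/w2.pkl","rb"))
r=ray(m,[(298,215),(348,215),(294,305),(349,305),(321,325)],.085);print(r,(r[0]+r[1])/2,(r[2]+r[3])/2)
print(ray(m,[(309,206),(339,206),(308,294),(337,294)],.104))
print(ray(m,[(189,261),(453,230)],.178))
E
```

```text
[[ 0.66618296  0.04773506  0.085     ]
 [ 0.72128374  0.0417034   0.085     ]
 [ 0.65387922 -0.0452778   0.085     ]
 [ 0.709567   -0.05124413  0.085     ]
 [ 0.67916899 -0.06688319  0.085     ]] [0.69373335 0.04471923 0.085     ] [ 0.68172311 -0.04826097  0.085     ]
[[ 0.67956858  0.05173462  0.104     ]
 [ 0.71087671  0.04829943  0.104     ]
 [ 0.66996839 -0.0354464   0.104     ]
 [ 0.69780626 -0.03843617  0.104     ]]
[[5.87475314e-01 2.51559366e-04 1.78000000e-01]
 [7.87698823e-01 1.82020464e-03 1.78000000e-01]]
```

```bash
python3 - <<'E'
from h import *
go([.685,-.0215,.12],-96.7,35);go([.685,-.0215,.079],-96.7,35)
E
```

```text
[ 0.6853 -0.0187  0.1159] [-71.6   3.9 103.6] [-0.6  0.1  0.2]
[ 0.6853 -0.0187  0.0749] [-95.1   4.2 137.2] [-0.6  0.1  0.2]
```

{"fn": "play_rows", "kwargs": {"plan": [-0.6, 0, 0.2, -0.031, 0.004, 0.044, 1, -0.6, 0, 0.2, -0.056, 0.004, 0.081, 1, -0.6, 0, 0.2, -0.0716, 0.004, 0.1036, 1, -0.6, 0, 0.2, -0.084, 0.004, 0.121, 1, -0.6, 0, 0.2, -0.092, 0.004, 0.132, 1, -0.6, 0, 0.2, -0.0955, 0.0042, 0.1372, 1, -0.6, 0, 0.2, -0.0955, 0.0042, 0.1372, 1]}}

```text
clock: 13.85
position: [0.6863, -0.0172, 0.0749]
ee_rot: [0.712, 0.635, 0.225, -0.2]
ft_force: [0.4, 0.9, 0.7]
grip_width: 0.998
grasp_force: 0.0
```

{"fn": "play_rows", "kwargs": {"plan": [0, 0, 0, 0, 0, 0, 0.7, 0, 0, 0, 0, 0, 0, 0.65, 0, 0, 0, 0, 0, 0, 0.6, 0, 0, 0, 0, 0, 0, 0.55, 0, 0, 0, 0, 0, 0, 0.5, 0, 0, 0, 0, 0, 0, 0.45, 0, 0, 0, 0, 0, 0, 0.4, 0, 0, 0, 0, 0, 0, 0.4], "squeeze": 40}}

```text
clock: 14.85
position: [0.6863, -0.0174, 0.0755]
ee_rot: [0.712, 0.635, 0.225, -0.2]
ft_force: [-1.4, -1.6, 5.2]
grip_width: 0.652
grasp_force: 43.4
```

```bash
python3 - <<'E'
from h import *
o=status.get_obs();print(o['position'],o['ft_force'],o['grip_width'],o['grasp_force'])
p=o['position']-Rn.from_quat(o['ee_rot']).apply([0,0,.005]);print("grasp",p)
go(p+[0,0,.14],-96.7,35)
E
```

```text
[ 0.68626551 -0.01736579  0.07545896] [-1.40822199 -1.58118506  5.2401174 ] 0.652182469908242 43.388191218296015
grasp [ 0.68593157 -0.02021297  0.07955555]
[ 0.6863 -0.0174  0.2155] [  80.3    0.2 -114.7] [-0.   0.   0.1]
```

{"fn": "play_rows", "kwargs": {"plan": [0, 0, 0, 0.006, 0, -0.008, 0.4, 0, 0, 0, 0.02, 0, -0.0286, 0.4, 0, 0, 0, 0.04, 0, -0.057, 0.4, 0, 0, 0, 0.06, 0, -0.086, 0.4, 0, 0, 0, 0.075, 0, -0.107, 0.4, 0, 0, 0, 0.08, 0, -0.114, 0.4, 0, 0, 0, 0.08, 0, -0.114, 0.4]}}

```text
clock: 15.72
position: [0.686, -0.0168, 0.2138]
ee_rot: [0.712, 0.635, 0.224, -0.2]
ft_force: [0.2, 0.3, -3.9]
grip_width: 0.651
grasp_force: 43.2
```

```bash
python3 - <<'E'
from h import *
o=status.get_obs();print(o['position'],o['ft_force'],o['grip_width'],o['joint_pos'].round(2))
go([.686,.004,.22],-89,-55)
im=viewer.camera("scene");cv2.imwrite("pics/s6.png",cv2.resize(im[180:250,300:390,::-1],None,fx=8,fy=8,interpolation=cv2.INTER_CUBIC))
E
```

```text
[ 0.68595369 -0.01679402  0.21376403] [ 0.16621336  0.34866912 -3.93491991] 0.6507925028807673 [-0.26  0.64  0.75  1.4  -1.    1.55  0.5 ]
[ 6.861e-01 -1.000e-04  2.171e-01] [15.5 -1.8  6.8] [ -1.4 -89.8  -8.3]
```

View pics/s6.png

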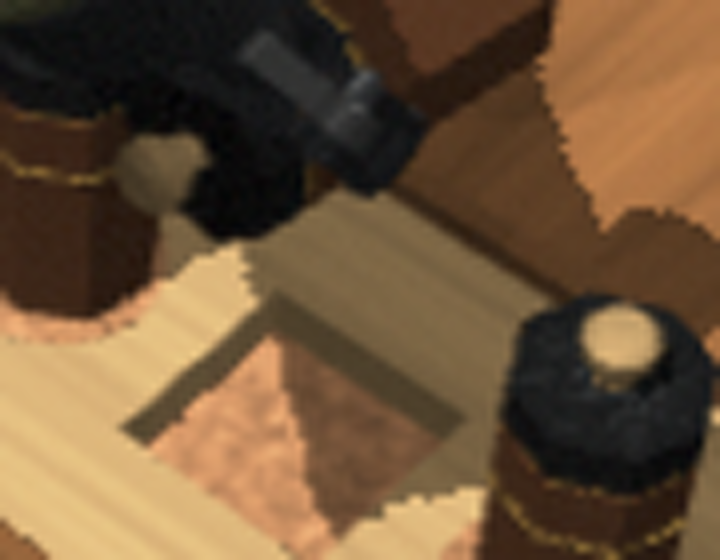

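```bash
python3 - <<'E'
from h import *
m=viewer.camera_model("scene")
f=lambda x,y:(300+(x+.5)/8-.5,180+(y+.5)/8-.5)
r=ray(m,[f(277,292),f(122,428),f(468,417)],.048);print(r,(r[1]+r[2])/2)
for d in np.arange(4,31,2):
    q=ray(m,[f(275,335)],.048-d/1000)[0];print(d,(q-r[0])[:2].round(4))
E
```

```text
[[ 0.64604185  0.0362933   0.048     ]
 [ 0.64737443 -0.03939333  0.048     ]
 [ 0.72309442  0.03888435  0.048     ]] [ 6.85234422e-01 -2.54489799e-04  4.80000000e-02]
4 [ 0.0093 -0.0115]
6 [ 0.0083 -0.0101]
8 [ 0.0074 -0.0088]
10 [ 0.0064 -0.0075]
12 [ 0.0054 -0.0061]
14 [ 0.0044 -0.0048]
16 [ 0.0034 -0.0035]
18 [ 0.0024 -0.0022]
20 [ 0.0014 -0.0008]
22 [0.0004 0.0005]
24 [-0.0006  0.0018]
26 [-0.0016  0.0032]
28 [-0.0026  0.0045]
30 [-0.0036  0.0058]
```

{"fn": "play_rows", "kwargs": {"plan": [0, -7, 0, 0, 0, 0, 0.4, 0, -16, -1, 0.003, 0, 0.001, 0.4, 0, -26, -2, 0.006, 0, 0.002, 0.4, -1, -36, -3, 0.008, -0.001, 0.003, 0.4, -1, -46, -4, 0.01, -0.001, 0.004, 0.4, -1, -56, -5, 0.012, -0.0015, 0.005, 0.4, -1, -66, -6, 0.013, -0.0018, 0.006, 0.4, -1.4, -75, -7, 0.0145, -0.0018, 0.0065, 0.4, -1.4, -83, -8, 0.0155, -0.0018, 0.0068, 0.4, -1.4, -88, -8.3, 0.0155, -0.0018, 0.0068, 0.4, -1.4, -89.8, -8.3, 0.0155, -0.0018, 0.0068, 0.4, -1.4, -89.8, -8.3, 0.0155, -0.0018, 0.0068, 0.4, -1.4, -89.8, -8.3, 0.0155, -0.0018, 0.0068, 0.4, -1.4, -89.8, -8.3, 0.0155, -0.0018, 0.0068, 0.4]}}

```text
clock: 17.52
position: [0.6861, -0.001, 0.2178]
ee_rot: [0.623, 0.633, -0.323, 0.329]
ft_force: [0.3, 0.3, -4.0]
grip_width: 0.645
grasp_force: 43.4
```

```bash
python3 - <<'E'
from h import *
go([.685,.0035,.15],-89,-55);go([.685,.0035,.113],-89,-55)
im=viewer.camera("scene")[100:320,160:480];im2=viewer.camera("top")[95:285,245:365]
a=cv2.resize(im,None,fx=1.6,fy=1.6);b=cv2.resize(im2,None,fx=2.2,fy=352/190)
cv2.imwrite("pics/s7.png",np.hstack([a,b])[:,:,::-1])
E
```

```text
[ 6.851e-01 -6.000e-04  1.471e-01] [58.1 -1.  40.3] [-0.1 -0.1 -0.1]
[ 6.851e-01 -6.000e-04  1.101e-01] [88.3 -1.1 61.6] [-0.1 -0.1 -0.1]
```

View pics/s7.png

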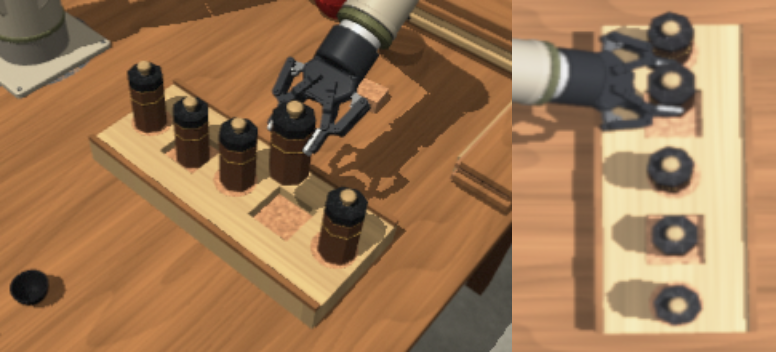

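The second caddy hangs upright over the far recess, all others stand; the first one sits in its recess. Lowering.

{"fn": "play_rows", "kwargs": {"plan": [0, 0, 0, 0.018, -0.001, 0.0125, 0.4, 0, 0, 0, 0.038, -0.001, 0.0265, 0.4, 0, 0, 0, 0.0581, -0.001, 0.0403, 0.4, 0, 0, 0, 0.07, -0.001, 0.0487, 0.4, 0, 0, 0, 0.079, -0.001, 0.055, 0.4, 0, 0, 0, 0.085, -0.001, 0.0593, 0.4, 0, 0, 0, 0.0883, -0.0011, 0.0616, 0.4, 0, 0, 0, 0.0883, -0.0011, 0.0616, 0.4, 0, 0, 0, 0.0883, -0.0011, 0.0616, 0.4]}}

```text
clock: 18.75
position: [0.6851, 0.0, 0.11]
ee_rot: [0.622, 0.633, -0.323, 0.329]
ft_force: [-0.8, 0.5, -2.8]
grip_width: 0.649
grasp_force: 43.5
```

{"fn": "play_rows", "kwargs": {"plan": [0, 0, 0, 0.0008, 0, 0.0006, 0.4, 0, 0, 0, 0.0016, 0, 0.0011, 0.4, 0, 0, 0, 0.0016, 0, 0.0011, 0.4, 0, 0, 0, 0.0016, 0, 0.0011, 0.4]}}

```text
clock: 19.25
position: [0.685, 0.0001, 0.1075]
ee_rot: [0.622, 0.633, -0.324, 0.329]
ft_force: [0.1, 0.1, -2.5]
grip_width: 0.65
grasp_force: 43.5
```

{"fn": "play_rows", "kwargs": {"plan": [0, 0, 0, 0.0008, 0, 0.0006, 0.4, 0, 0, 0, 0.0016, 0, 0.0011, 0.4, 0, 0, 0, 0.0016, 0, 0.0011, 0.4, 0, 0, 0, 0.0016, 0, 0.0011, 0.4]}}

```text
clock: 19.75
position: [0.685, 0.0001, 0.1056]
ee_rot: [0.622, 0.633, -0.324, 0.329]
ft_force: [0.3, -0.4, -3.1]
grip_width: 0.649
grasp_force: 43.5
```

{"fn": "play_rows", "kwargs": {"plan": [0, 0, 0, 0.0008, 0, 0.0006, 0.4, 0, 0, 0, 0.0012, 0, 0.0009, 0.4, 0, 0, 0, 0.0012, 0, 0.0009, 0.4, 0, 0, 0, 0.0012, 0, 0.0009, 0.4]}}

```text
clock: 20.25
position: [0.685, 0.0, 0.1041]
ee_rot: [0.622, 0.633, -0.324, 0.329]
ft_force: [-0.5, 0.8, -3.1]
grip_width: 0.646
grasp_force: 43.5
```

{"fn": "play_rows", "kwargs": {"plan": [0, 0, 0, 0.0004, 0, 0.0003, 0.4, 0, 0, 0, 0.0008, 0, 0.0006, 0.4, 0, 0, 0, 0.0008, 0, 0.0006, 0.4, 0, 0, 0, 0.0008, 0, 0.0006, 0.4]}}

```text
clock: 20.75
position: [0.6849, -0.0, 0.1031]
ee_rot: [0.622, 0.633, -0.324, 0.329]
ft_force: [-0.6, -0.1, -3.3]
grip_width: 0.65
grasp_force: 43.5
```

{"fn": "play_rows", "kwargs": {"plan": [0, 0, 0, 0.0004, 0, 0.0003, 0.4, 0, 0, 0, 0.0008, 0, 0.0006, 0.4, 0, 0, 0, 0.0008, 0, 0.0006, 0.4, 0, 0, 0, 0.0008, 0, 0.0006, 0.4]}}

```text
clock: 21.25
position: [0.685, -0.0001, 0.1021]
ee_rot: [0.622, 0.633, -0.324, 0.329]
ft_force: [-0.0, 0.3, -2.9]
grip_width: 0.648
grasp_force: 43.5
```

{"fn": "play_rows", "kwargs": {"plan": [0, 0, 0, 0.0004, 0, 0.0003, 0.4, 0, 0, 0, 0.0008, 0, 0.0006, 0.4, 0, 0, 0, 0.0008, 0, 0.0006, 0.4, 0, 0, 0, 0.0008, 0, 0.0006, 0.4]}}

```text
clock: 21.75
position: [0.6849, -0.0001, 0.1011]
ee_rot: [0.622, 0.633, -0.324, 0.329]
ft_force: [-0.6, 0.2, -3.1]
grip_width: 0.652
grasp_force: 43.5
```

{"fn": "play_rows", "kwargs": {"plan": [0, 0, 0, 0.0004, 0, 0.0003, 0.4, 0, 0, 0, 0.0008, 0, 0.0006, 0.4, 0, 0, 0, 0.0008, 0, 0.0006, 0.4, 0, 0, 0, 0.0008, 0, 0.0006, 0.4]}}

```text
clock: 22.25
position: [0.685, -0.0001, 0.1001]
ee_rot: [0.622, 0.633, -0.324, 0.329]
ft_force: [-0.1, -0.4, -3.1]
grip_width: 0.646
grasp_force: 43.5
```

{"fn": "play_rows", "kwargs": {"plan": [0, 0, 0, 0.0004, 0, 0.0003, 0.4, 0, 0, 0, 0.0008, 0, 0.0006, 0.4, 0, 0, 0, 0.0008, 0, 0.0006, 0.4, 0, 0, 0, 0.0008, 0, 0.0006, 0.4]}}

```text
clock: 22.75
position: [0.685, -0.0002, 0.0995]
ee_rot: [0.622, 0.633, -0.324, 0.329]
ft_force: [-1.6, 0.6, 1.4]
grip_width: 0.648
grasp_force: 43.8
```

{"fn": "play_rows", "kwargs": {"plan": [0, 0, 0, 0, 0, 0, 0.6, 0, 0, 0, 0, 0, 0, 0.64, 0, 0, 0, 0, 0, 0, 0.68, 0, 0, 0, 0, 0, 0, 0.72, 0, 0, 0, 0, 0, 0, 0.8, 0, 0, 0, 0, 0, 0, 0.9, 0, 0, 0, 0, 0, 0, 0.95, 0, 0, 0, 0, 0, 0, 0.95], "squeeze": 20}}

```text
clock: 23.75
position: [0.6849, -0.0002, 0.0991]
ee_rot: [0.622, 0.633, -0.324, 0.329]
ft_force: [0.9, 0.9, 0.6]
grip_width: 0.949
grasp_force: 0.0
```

{"fn": "play_rows", "kwargs": {"plan": [0, 0, 0, 0, 0, -0.02, 0.95, 0, 0, 0, 0, 0, -0.05, 0.95, 0, 0, 0, 0, 0, -0.09, 1, 0, 0, 0, -0.03, 0, -0.13, 1, 0, 0, 0, -0.07, 0, -0.15, 1, 0, 0, 0, -0.1, 0, -0.16, 1, 0, 0, 0, -0.1, 0, -0.16, 1]}}

```text
clock: 24.62
position: [0.684, 0.0723, 0.2759]
ee_rot: [0.623, 0.632, -0.323, 0.329]
ft_force: [-0.6, -0.0, 0.7]
grip_width: 1.0
grasp_force: 0.0
```

```bash
python3 - <<'E'
from h import *
im=viewer.camera("scene")[100:320,160:480];im2=viewer.camera("top")[95:285,245:365]
a=cv2.resize(im,None,fx=1.6,fy=1.6);b=cv2.resize(im2,None,fx=2.2,fy=352/190)
cv2.imwrite("pics/s8.png",np.hstack([a,b])[:,:,::-1])
E
```

```text
(no output)
```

View pics/s8.png

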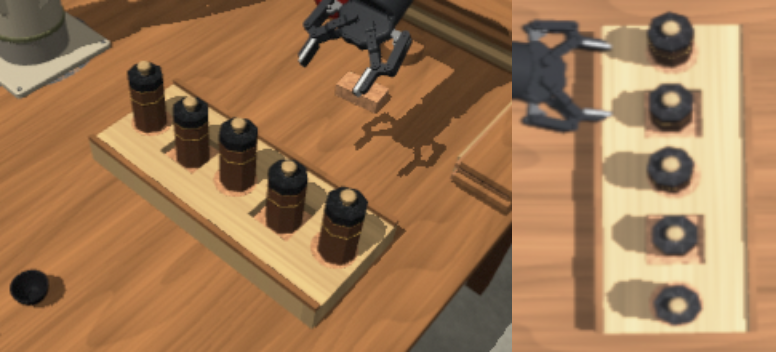

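All five caddies stand upright, the two in their recesses, and the gripper is clear.

```bash
python3 -c "
from workcell import manip; print(manip.hand_in())"
```

```text
the job is handed in; nothing more can be done
None
```

Both fallen caddies now stand upright, knob up, in the two recesses, each lowered to light contact before release (up to about 7 N measured on the first, 1.4 N on the second); nothing else looked disturbed in the last pictures, and the job was handed in at about 25 s.

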